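Weigh the transformer can that has its core

TASK

Of the three identical closed transformer cans on the board, only one has its iron core inside; the other two are empty shells. Feel by nudging them which one is the heavy one and slide it onto the square scale plate set into the board, so that it stands upright wholly on the plate. Leave the empty cans upright about where they are (a nudge of a few centimetres at most) and do not disturb the other parts.

Things in the scene. Friction and masses are not known exactly. Their poses are not given: they have to be found in the camera images.
- can_left: Closed round aluminium can, 62 mm diameter, 62 mm tall, flat lid; origin at the centre of its underside, z up. Looks like the other two. Starts upright on the board, to the left (+y) of the scale plate seen from the robot. Empty it weighs about 0.22 kg and drags on the board with 1.1 to 1.5 N when slid; with the core 0.7 to 0.93 kg, 3.5 to 6.2 N.
- can_right: Closed round aluminium can, 62 mm diameter, 62 mm tall, flat lid; origin at the centre of its underside, z up. Looks like the other two. Starts upright on the board, to the right (-y) of the scale plate seen from the robot. Empty it weighs about 0.22 kg and drags on the board with 1.1 to 1.5 N when slid; with the core 0.7 to 0.93 kg, 3.5 to 6.2 N.
- can_front: Closed round aluminium can, 62 mm diameter, 62 mm tall, flat lid; origin at the centre of its underside, z up. Looks like the other two. Starts upright on the board, on the near side (-x) of the scale plate seen from the robot. Empty it weighs about 0.22 kg and drags on the board with 1.1 to 1.5 N when slid; with the core 0.7 to 0.93 kg, 3.5 to 6.2 N.
- plate_top (a point): Centre of the top of the square steel scale plate, 120 x 120 mm, sides along this point's x and y, z up. Its top lies 0.5 mm below the top of the plywood board (340 x 580 mm, 18 mm above the desk) that it is set into, 2 mm gap all round. The board's centre is 30 mm from here towards this point's -x; same yaw. The plate sinks straight down on a spring.
- plate (a joint): How far the scale plate has sunk, m: 0 unloaded, about 0.001 under an empty can, 0.005 (its stop) under the can with the core.
- tube: Bystander: glass valve standing upright on the board's far edge (middle), 22 mm diameter, 52 mm tall; origin at the centre of its underside.
- strip: Bystander: black bakelite terminal strip, 22 x 110 x 15 mm, lying along y on the board's far edge (right half); origin at the centre of its underside.
- bracket: Bystander: steel L bracket, 50 x 40 x 40 mm, on the desk to the left of the board; origin at the centre of its underside.
- dial: Bystander: chrome dial knob, 40 mm diameter, 23 mm tall, on the board's far edge (left half); origin at the centre of its underside.
Not all that is in view belongs to the job. What is shaped like the can_right but orange or purple is not meant.

How it is judged:
By the outcome, as a careful person would: the job done as asked, in the order asked, and still so for the second after the job is handed in, with the robot touching nothing.
It also fails if it takes over 64 s, if anything falls off the work surface, if the arm or the gripper's body presses on something with over 40 N, if the wrist force passes 120 N, or if a joint passes its speed limit or range.

ROBOT

A 7-joint arm with a two-finger parallel gripper is mounted at the origin on the work surface. World frame = base frame: x ahead of the robot, y to its left, z up, the work surface at z = 0. Lengths are in mm, angles in degrees, forces in N, time in s.
With the tool pointing down it reaches from about 400 to 875 mm from the base axis. Payload 6.5 kg.
Tool frame: the origin (TCP) lies on the centre line of the jaws, within the pads' length; the fingertips stand 22 mm ahead of it and the grasp point (between the pads) lies 3 mm ahead of it; z points along the fingers, y is the line along which they close (so a half turn about z gives the same grasp; the last joint's range is limited). The gripper opens to 88 mm and grips with 3 to 60 N. Pads are 18 mm wide; open, the fingers measure 123 mm over their backs; the gripper's body (75 mm by 187 mm) begins 45 mm behind the grasp point.
Start: joints at [61.983, 30.733, -0.252, 88.115, 0.149, 61.152, -4.079], TCP at [266.701, -592.757, 260.716] pointing down, gripper open.
Joint ranges: [-154.64, 154.64], [-21.42, 123.67], [-72.66, 72.17], [13.99, 137.28], [-74.86, 254.86], [10.95, 109.41], [-158.01, 158.01]. Speed limits (degrees/s): [136.94, 136.94, 180, 180, 180, 180, 180].

INTERFACE

Orientations are given as [roll, pitch, yaw] about the fixed x, y, z axes, in that order (R = Rz(yaw) Ry(pitch) Rx(roll)).
In Python, from cell import bot gives the robot as it stands.
- The arm moves only by the shell command python3 -m creep 'ROWS' [OPENING] [FORCE]. ROWS is a JSON object of lists of equal length, an entry for each row: "offset": the shift along the tool's x, y, z in units of 25 mm (1.0 is 25 mm), a list of three; "delta_rot": the turn, a rotation vector about the tool's x, y, z in units of 6 degrees (1.0 is 6 degrees), a list of three. In form: {"offset": [[dx, dy, dz], ...], "delta_rot": [[ax, ay, az], ...]}. A call has 1 to 20 rows; each row is the pose to reach, as a shift and turn from the pose commanded when the call began, along the tool's axes at that moment; what a row does not reach only later rows make up. A row lasts 1/8 s, in which the tool goes at most 62.5 mm and 10.7 degrees, less where a joint would pass 70% of its speed; a pose out of reach is approached as far as the arm can. A call with a gripper value outside its range is refused whole. OPENING is the finger opening in mm, from 0 to 88.1, set as the call begins (- or left out, the last holds). The fingers move at their own pace and stop on an object; FORCE is the grip in N (left out, the last holds). Time passes only in rows, so rows that repeat a pose let the fingers close. It gives the time, the measured TCP pose, the force, the opening and the grip force at its end, in the units of the state.
- bot.get_state(): the state, without advancing time (a new reading comes with each control period).
- bot.camera(name): name is "scene" or "top" or "wrist"; returns (picture, depth): 420x560x3 uint8, red, green, blue; 420x560 float32, mm along the optical axis (not along the pixel's ray), 0 where there is no reading.
- bot.camera_model(name): a dict with "camera_matrix" (3x3 intrinsics, pixels), "position" and "orientation" of the camera in the world. Camera axes: x right, y down, z forward; pixel columns grow to the right and rows downward; lengths in mm; the calibration is good to about 2 mm. A picture is of the moment at which its call begins: read the wrist's pose just before it. camera_model takes no time and is no camera call; for the wrist camera it gives the pose at the moment of the call.
- bot.job_done(): hands the job in; it is judged then, once.
The state is a dict: "time": time; "qpos": joint angles; "joint_velocities": joint speeds; "joint_efforts": joint torques, N m; "ee_pos": TCP position; "tool_rot": TCP orientation; "force": force on the tool from outside, world axes, zero at the start; "torque": the same for the moment, N m; "finger_gap": opening from 0.0 (shut) to 1.0 (fully open); "grip_force": force on a finger pad.
Only numpy, scipy, OpenCV 4.12 (cv2) and the standard library are available. Lean on these libraries where they do the work, as an engineer would, in place of code of your own. Each camera call takes 0.05 s, during which the arm holds its last target. There are 200 camera calls.

## Working session

There is one attempt and no reset: what is moved stays moved. The work goes in short steps, Python scripts to look and compute and a shell command to move; the robot and the scene stay as the last step left them, time stands still between calls to the robot, and variables do not carry over. Pictures are saved under pics/ and viewed, at most 10 in all, crops included, and the job is handed in when it is done.

```bash
mkdir -p pics && python3 - <<'E'
from cell import bot
import cv2,numpy as np
s=bot.get_state();print({k:np.round(v,3).tolist() for k,v in s.items()})
for n in("top","scene"):
    p,d=bot.camera(n);m=bot.camera_model(n);print(n,m)
    cv2.imwrite(f"pics/{n}0.png",p[...,::-1]);np.save(f"{n}0.npy",d)
E
ls
```

```text
{'time': 0.0, 'qpos': [61.981, 30.778, -0.255, 88.169, 0.149, 61.151, -4.078], 'joint_velocities': [-0.009, -0.029, 0.104, 0.052, -0.056, 0.038, -0.086], 'joint_efforts': [0.0, -57.098, 0.991, -25.16, -0.056, 0.018, 0.0], 'ee_pos': [266.48, -592.245, 259.842], 'tool_rot': [-179.902, 0.007, 24.232], 'force': [-0.576, 0.421, 0.795], 'torque': [-0.013, -0.008, -0.045], 'grip_force': 0.0, 'finger_gap': 0.999}
top {'camera_matrix': array([[436.53636281,   0.        , 272.60668515],
       [  0.        , 436.53636281, 211.27852455],
       [  0.        ,   0.        ,   1.        ]]), 'position': array([ 374.05305408,   76.25594711, 1228.6659027 ]), 'orientation': array([-168.69768192,    0.90092773,  -88.5421791 ])}
scene {'camera_matrix': array([[396.06617521,   0.        , 277.06939807],
       [  0.        , 396.06617521, 209.41704881],
       [  0.        ,   0.        ,   1.        ]]), 'position': array([1344.65728362,  -22.4198337 ,  525.91911682]), 'orientation': array([-121.72580251,   -0.31714917,   81.60607214])}
pics
scene0.npy
top0.npy
```

View pics/top0.png

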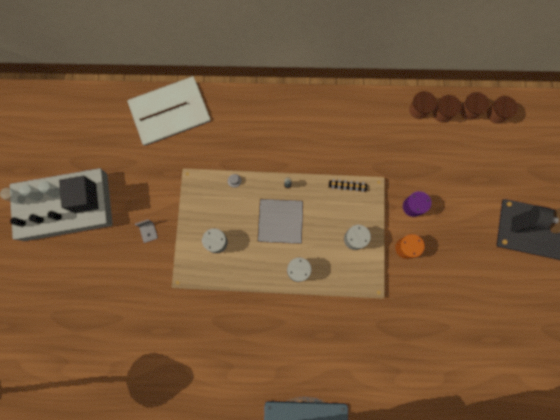

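View pics/scene0.png

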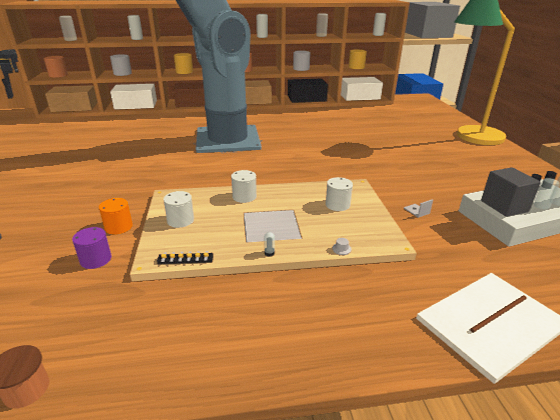

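The top view shows the cans at about (214,240) left, (358,237) right and (300,269) front. The plate is at (281,221), the tube, strip and dial sit along row ~183, and the orange and purple decoys are off the board to the right. Next I'll convert these to world coordinates.

```bash
cat > h.py <<'E'
import cv2,numpy as np
from scipy.spatial.transform import Rotation as R
def cast(m,uv,z):
    K=m["camera_matrix"];r=R.from_euler('xyz',m["orientation"],degrees=True).as_matrix()
    d=(r@np.linalg.inv(K)@np.c_[np.atleast_2d(uv),np.ones(len(np.atleast_2d(uv)))].T).T
    p=np.array(m["position"]);return p+d*((z-p[2])/d[:,2])[:,None]
def pts(m,depth):
    v,u=np.indices(depth.shape);K=m["camera_matrix"]
    c=np.stack([(u-K[0,2])/K[0,0]*depth,(v-K[1,2])/K[1,1]*depth,depth],-1)
    return c@R.from_euler('xyz',m["orientation"],degrees=True).as_matrix().T+np.array(m["position"])
def cans(m,depth,zmin=68,zmax=92):
    """lid patches from the depth map -> [(x,y,z,area,size)]"""
    P=pts(m,depth);mask=((P[...,2]>zmin)&(P[...,2]<zmax)&(depth>0)).astype(np.uint8)
    n,l,st,c=cv2.connectedComponentsWithStats(mask)
    out=[]
    for i in range(1,n):
        if st[i,4]<150: continue
        cs,_=cv2.findContours((l==i).astype(np.uint8),0,2)
        (uv,r)=cv2.minEnclosingCircle(cs[0]);out.append((np.round(cast(m,[uv],80)[0],1),st[i,4],np.round(uv,1),round(r,1),np.round(np.median(P[l==i],0),1)))
    return out
E
python3 - <<'E'
from h import *
from cell import bot
m=bot.camera_model("top");d=np.load("top0.npy");p=cv2.imread("pics/top0.png")
for c in cans(m,d): print(*c)
P=pts(m,d)
hsv=cv2.cvtColor(p,cv2.COLOR_BGR2HSV)
mk=((hsv[...,1]<60)&(P[...,2]<30)).astype(np.uint8);mk=cv2.morphologyEx(mk,cv2.MORPH_OPEN,np.ones((5,5)))
n,l,st,c=cv2.connectedComponentsWithStats(mk)
i=l[221,281];cs,_=cv2.findContours((l==i).astype(np.uint8),0,2);rc=cv2.minAreaRect(cs[0]);print(rc)
b=cast(m,cv2.boxPoints(rc),17.5);print(b.round(1),b.mean(0))
# bystanders via points above board
for nm,uv in(("tube",(288,184)),("strip",(348,186)),("dial",(234,181)),("board corners",(182,170)),("",(386,178)),("",(384,297)),("",(173,290))): print(nm,cast(m,[uv],30)[0].round(0))
E
```

```text
[633.9 622.7  80. ] 155 [ 81. 196.] 19.2 [614.9 593.   80.5]
[ 540.5 -126.7   80. ] 433 [357.7 236.4] 11.8 [ 541.2 -127.2   79. ]
[521.9 255.4  80. ] 429 [213.4 240. ] 11.8 [521.9 255.4  79.6]
[450.2  28.3  80. ] 439 [298.6 269.3] 11.9 [450.6  27.6  79.3]
((280.10601806640625, 220.8803253173828), (42.74660110473633, 41.69791030883789), 2.8624050617218018)
[[531.  140.9  17.5]
 [650.4 138.8  17.5]
 [646.9  17.3  17.5]
 [527.8  21.7  17.5]] [589.05249878  79.69467824  17.5       ]
tube [693.  60.  30.]
strip [ 691. -110.   30.]
dial [698. 213.  30.]
board corners [728. 364.  30.]
 [ 716. -217.   30.]
 [ 385. -204.   30.]
 [389. 366.  30.]
```

```bash
python3 -m creep '{"offset":[[1,-0.7,0.2],[2.6,-1.8,0.5],[4.4,-3.1,1],[6.2,-4.4,1.4],[8,-5.7,2],[9.8,-6.9,2.5],[11.6,-8.2,3],[13.2,-9.4,3.5],[14.8,-10.5,4],[16.2,-11.5,4.4],[17.2,-12.2,4.7],[17.6,-12.5,4.8],[17.6,-12.5,4.8],[17.6,-12.5,4.8],[17.6,-12.5,4.8]],"delta_rot":[[0,0,0.3],[0,0,0.6],[0,0,1],[0,0,1.4],[0,0,1.8],[0,0,2.2],[0,0,2.6],[0,0,3],[0,0,3.4],[0,0,3.7],[0,0,3.9],[0,0,4.04],[0,0,4.04],[0,0,4.04],[0,0,4.04]]}' 88 10 && python3 - <<'E'
from h import *
from cell import bot
s=bot.get_state();print(s["time"],s["ee_pos"].round(1),s["tool_rot"].round(2),s["force"].round(2))
m=bot.camera_model("wrist");p,d=bot.camera("wrist");print(m["position"],m["orientation"])
cv2.imwrite("pics/w1.png",p[...,::-1])
for c in cans(m,d): print(*c)
E
```

```text
time: 1.98
ee_pos: [539.3, -128.8, 141.0]
tool_rot: [180.0, -0.0, -0.1]
force: [-0.0, -0.1, 0.3]
finger_gap: 0.997
grip_force: 0.0
1.975 [ 539.3 -128.8  141. ] [ 1.7996e+02 -1.0000e-02 -1.3000e-01] [-0.02 -0.07  0.34]
[ 619.7012476  -129.81310621  264.66025743] [ 1.62120086e+02 -7.93994904e-02 -9.01418247e+01]
[ 545.5 -131.8   80. ] 7870 [281.6 232.4] 51.0 [ 545.8 -131.5   79.8]
```

View pics/w1.png

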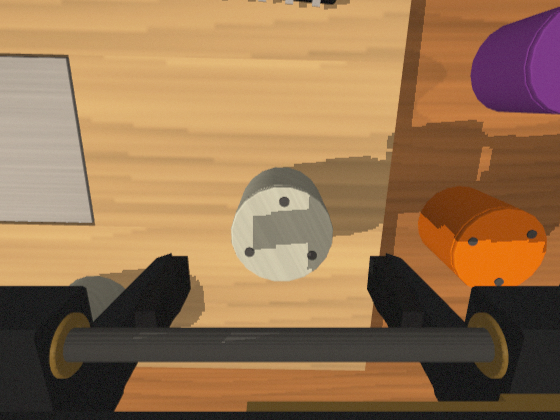

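The wrist view shows the right can's lid centred at about (282,232), between the open fingers. I'll straddle it and nudge it with one finger.

```bash
python3 -m creep '{"offset":[[0.24,0.12,0.3],[0.24,0.12,1],[0.24,0.12,1.8],[0.24,0.12,2.6],[0.24,0.12,3.3],[0.24,0.12,3.7],[0.24,0.12,3.8],[0.24,0.12,3.8],[0.24,0.12,3.8]],"delta_rot":[[0,0,0],[0,0,0],[0,0,0],[0,0,0],[0,0,0],[0,0,0],[0,0,0],[0,0,0],[0,0,0]]}' 88 10
python3 -m creep '{"offset":[[0,-0.1,0],[0,-0.2,0],[0,-0.3,0]],"delta_rot":[[0,0,0],[0,0,0],[0,0,0]]}' 
python3 -m creep '{"offset":[[0,-0.1,0],[0,-0.2,0],[0,-0.3,0],[0,-0.4,0]],"delta_rot":[[0,0,0],[0,0,0],[0,0,0],[0,0,0]]}'
python3 -m creep '{"offset":[[0,-0.1,0],[0,-0.2,0]],"delta_rot":[[0,0,0],[0,0,0]]}'
python3 -m creep '{"offset":[[0,-0.1,0],[0,-0.2,0]],"delta_rot":[[0,0,0],[0,0,0]]}'
```

```text
time: 3.15
ee_pos: [546.2, -130.3, 46.3]
tool_rot: [180.0, -0.1, -0.0]
force: [0.3, -0.5, 0.1]
finger_gap: 0.995
grip_force: 0.0
time: 3.52
ee_pos: [545.8, -122.4, 45.8]
tool_rot: [-180.0, -0.0, -0.0]
force: [-0.6, 0.3, -0.2]
finger_gap: 0.996
grip_force: 0.0
time: 4.03
ee_pos: [545.7, -112.9, 45.7]
tool_rot: [180.0, 0.0, -0.0]
force: [-0.1, -0.3, 0.6]
finger_gap: 0.998
grip_force: 0.6
time: 4.28
ee_pos: [545.7, -107.6, 45.7]
tool_rot: [180.0, 0.0, -0.0]
force: [0.9, -0.5, -0.2]
finger_gap: 1.001
grip_force: 0.6
time: 4.53
ee_pos: [545.7, -102.6, 45.7]
tool_rot: [180.0, 0.0, -0.0]
force: [-0.2, -1.3, -0.3]
finger_gap: 1.0
grip_force: 0.6
```

```bash
python3 -m creep '{"offset":[[0,0.25,0],[0,0.5,0],[0,0.5,-0.4],[0,0.5,-1.2],[0,0.5,-2.2],[0,0.5,-3],[-0.3,0,-3.4],[-1.2,-1,-3.4],[-2.2,-2.4,-3.4],[-3.1,-3.8,-3.4],[-3.6,-4.8,-3.4],[-3.7,-5.1,-3.4],[-3.7,-5.1,-3.4],[-3.7,-5.1,-3.4]],"delta_rot":[[0,0,0],[0,0,0],[0,0,0],[0,0,0],[0,0,0],[0,0,0],[0,0,0],[0,0,0],[0,0,0],[0,0,0],[0,0,0],[0,0,0],[0,0,0],[0,0,0]]}' && python3 - <<'E'
from h import *
from cell import bot
s=bot.get_state();print(s["ee_pos"].round(1),s["force"].round(2))
m=bot.camera_model("wrist");p,d=bot.camera("wrist")
for c in cans(m,d,77): print(*c)
m=bot.camera_model("top");p,d=bot.camera("top")
for c in cans(m,d,77,84): print(*c)
E
```

```text
time: 6.28
ee_pos: [453.7, 23.7, 130.8]
tool_rot: [180.0, -0.0, -0.1]
force: [0.2, -0.5, -0.8]
finger_gap: 1.0
grip_force: 0.0
[453.7  23.7 130.8] [ 0.17 -0.53 -0.79]
[ 542.7 -108.5   80. ] 6746 [544.8  83.3] 65.9 [ 539.2 -102.8   79.8]
[454.3  24.6  80. ] 8155 [275.1 248.5] 53.3 [454.1  24.6  79.8]
[ 539.  -111.9   80. ] 339 [352.1 236.8] 11.7 [ 538.6 -111.7   79.8]
[522.5 256.2  80. ] 359 [213.1 239.8] 11.5 [522.2 256.4  80. ]
```

```bash
python3 -m creep '{"offset":[[0,0,0.3],[0,0,1],[0,0,1.8],[0,0,2.6],[0,0,3.2],[0,0,3.4],[0,0,3.4],[0,0,3.4]],"delta_rot":[[0,0,0],[0,0,0],[0,0,0],[0,0,0],[0,0,0],[0,0,0],[0,0,0],[0,0,0]]}'
python3 -m creep '{"offset":[[0,-0.1,0],[0,-0.2,0],[0,-0.3,0],[0,-0.4,0],[0,-0.5,0],[0,-0.6,0]],"delta_rot":[[0,0,0],[0,0,0],[0,0,0],[0,0,0],[0,0,0],[0,0,0]]}' 
python3 -m creep '{"offset":[[0,-0.1,0],[0,-0.2,0]],"delta_rot":[[0,0,0],[0,0,0]]}'
python3 -m creep '{"offset":[[0,-0.1,0],[0,-0.2,0]],"delta_rot":[[0,0,0],[0,0,0]]}'
```

```text
time: 7.38
ee_pos: [453.7, 24.8, 46.2]
tool_rot: [-180.0, -0.1, -0.0]
force: [-0.1, -0.5, 0.6]
finger_gap: 0.997
grip_force: 0.0
time: 8.12
ee_pos: [453.1, 38.9, 45.6]
tool_rot: [179.9, 0.0, -0.1]
force: [-0.6, -6.5, -0.7]
finger_gap: 1.0
grip_force: 2.9
time: 8.38
ee_pos: [452.7, 42.9, 45.6]
tool_rot: [179.9, 0.1, -0.1]
force: [-1.0, -6.7, 1.2]
finger_gap: 1.001
grip_force: 3.3
time: 8.62
ee_pos: [452.5, 47.7, 45.5]
tool_rot: [179.9, 0.1, -0.1]
force: [-0.5, -6.4, 0.6]
finger_gap: 0.998
grip_force: 3.4
```

The front can is the heavy one: it drags with about 6.5 N, against about 1 N for the right can. I'll centre it with a grip and slide it onto the plate.

```bash
python3 -m creep '{"offset":[[0,0,0],[0,0,0],[0,0,0],[0,0,0],[0,0,0],[0,0,0],[0,0,0],[0,0,0]],"delta_rot":[[0,0,0],[0,0,0],[0,0,0],[0,0,0],[0,0,0],[0,0,0],[0,0,0],[0,0,0]]}' 55 25
python3 -m creep '{"offset":[[0.1,-0.02,0],[0.35,-0.08,0],[0.65,-0.15,0],[0.95,-0.22,0],[1.25,-0.29,0],[1.55,-0.36,0],[1.85,-0.43,0],[2.15,-0.5,0],[2.45,-0.56,0],[2.75,-0.63,0],[3.05,-0.7,0],[3.35,-0.77,0],[3.65,-0.84,0],[3.95,-0.9,0],[4.25,-0.97,0],[4.55,-1.04,0],[4.85,-1.11,0],[5.15,-1.18,0],[5.4,-1.23,0],[5.5,-1.25,0]],"delta_rot":[[0,0,0],[0,0,0],[0,0,0],[0,0,0],[0,0,0],[0,0,0],[0,0,0],[0,0,0],[0,0,0],[0,0,0],[0,0,0],[0,0,0],[0,0,0],[0,0,0],[0,0,0],[0,0,0],[0,0,0],[0,0,0],[0,0,0],[0,0,0]]}'
python3 - <<'E'
from h import *
from cell import bot
p,d=bot.camera("scene");cv2.imwrite("pics/s2.png",cv2.resize(p[120:300,100:420,::-1],None,fx=2,fy=2))
print(bot.get_state()["ee_pos"],bot.get_state()["force"])
E
```

```text
time: 9.62
ee_pos: [452.5, 47.6, 45.6]
tool_rot: [179.9, 0.1, -0.1]
force: [0.0, -6.6, 1.6]
finger_gap: 0.694
grip_force: 25.0
time: 12.12
ee_pos: [591.3, 81.2, 45.6]
tool_rot: [-180.0, -0.0, -0.0]
force: [1.3, -0.8, -8.9]
finger_gap: 0.694
grip_force: 25.0
[591.32942764  81.15040933  45.64087584] [ 0.88983286 -0.53537695 -8.95267525]
```

View pics/s2.png

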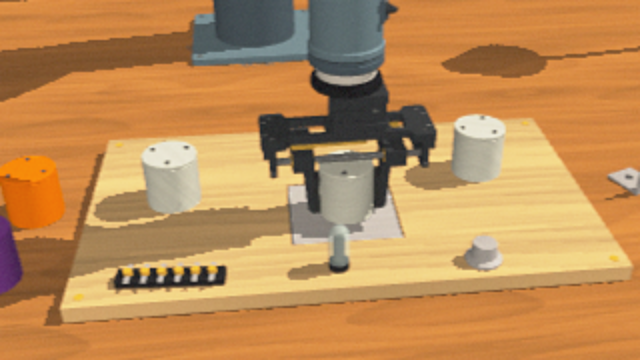

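The can (crop ~(345,190)) sits upright between the fingers over the plate, and the bystanders are undisturbed. I'll lower 3 mm, ease the grip, open and lift away.

```bash
python3 -m creep '{"offset":[[0,0,0.06],[0,0,0.12],[0,0,0.12],[0,0,0.12]],"delta_rot":[[0,0,0],[0,0,0],[0,0,0],[0,0,0]]}' - 25
python3 -m creep '{"offset":[[0,0,0],[0,0,0],[0,0,0],[0,0,0]],"delta_rot":[[0,0,0],[0,0,0],[0,0,0],[0,0,0]]}' - 3
python3 -m creep '{"offset":[[0,0,0],[0,0,0],[0,0,0],[0,0,0],[0,0,0],[0,0,0],[0,0,-0.3],[0,0,-1],[0,0,-2],[0,0,-3],[0,0,-4],[0,0,-4.8],[0,0,-5],[0,0,-5],[0,0,-5]],"delta_rot":[[0,0,0],[0,0,0],[0,0,0],[0,0,0],[0,0,0],[0,0,0],[0,0,0],[0,0,0],[0,0,0],[0,0,0],[0,0,0],[0,0,0],[0,0,0],[0,0,0],[0,0,0]]}' 86 10
python3 - <<'E'
from h import *
from cell import bot
m=bot.camera_model("wrist");p,d=bot.camera("wrist");cv2.imwrite("pics/w3.png",p[...,::-1])
for c in cans(m,d,70,84): print(*c)
E
```

```text
time: 12.68
ee_pos: [590.9, 81.0, 42.9]
tool_rot: [-180.0, -0.0, -0.0]
force: [0.6, -0.5, -6.5]
finger_gap: 0.694
grip_force: 25.0
time: 13.18
ee_pos: [591.0, 81.1, 42.9]
tool_rot: [-180.0, -0.0, -0.0]
force: [0.5, -0.4, -3.1]
finger_gap: 0.701
grip_force: 3.0
time: 15.05
ee_pos: [590.2, 80.9, 167.0]
tool_rot: [180.0, 0.1, -0.0]
force: [-0.0, -0.6, -0.7]
finger_gap: 0.979
grip_force: 0.0
[595.2  79.9  80. ] 5797 [278.3 219.6] 44.2 [593.2  80.1  74.3]
[560.3 -96.9  80. ] 1942 [529. 266.] 35.5 [ 557.2 -102.2   79.5]
[545.8 247.   80. ] 981 [ 45.5 284.5] 37.5 [549.7 247.4  78.9]
```

View pics/w3.png

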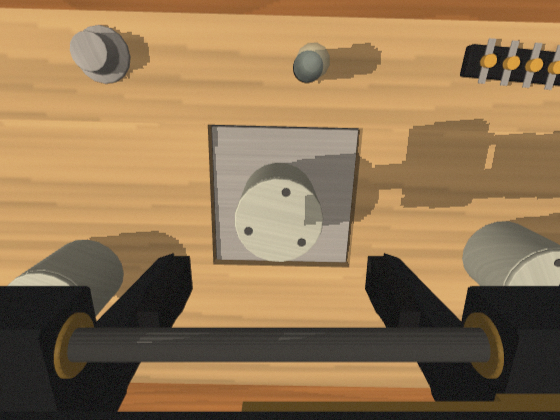

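The wrist view shows the can standing upright with its lid at about (278,220), inside the plate outline (208,125)–(360,128)–(347,266)–(216,263). The lid is at z ≈ 74.3, so the plate is on its stop. I'll check the margins and hand in.

```bash
python3 - <<'E'
from h import *
from cell import bot
m=bot.camera_model("wrist")
b=cast(m,[(209,126),(360,129),(347,265),(217,262)],18);c=cast(m,[(278.3,219.6)],74.5)[0]
print(b.round(1),b.mean(0).round(1),c.round(1))
off=np.abs(c-b.mean(0))[:2];print(off)
if off.max()<24: print(bot.job_done())
E
```

```text
[[652.2 135.   18. ]
 [649.8  14.5  18. ]
 [529.   17.3  18. ]
 [532.1 135.5  18. ]] [590.7  75.6  18. ] [593.2  79.9  74.5]
[2.49819383 4.2963341 ]
the job is handed in; nothing more can be done
None
```

The front can is the heavy one, dragging at about 6.5 N against about 1 N for the right can (I did not nudge the left one). It now stands upright on the scale plate, about 5 mm off centre with the plate sunk fully to its stop. The right can was nudged about 15 mm, the bystanders look undisturbed, and the job is handed in.

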